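# Seat the bone blank and lift its carrier out by the pinch catches

### The job

At the carver's bench a bone handle blank lies cocked in its black carrier, one end propped up on a stiff lifter pin: press that end down until the blank sits level in the carrier. Then pinch the carrier's two upright side catches together, lift the carrier up out of its grey loading base and finish while holding it still, level and about 10 cm above where it sat, with both catches pinched and the blank lying flat in it. Leave the other things on the bench where they are.

Things in the scene. Friction and masses are not known exactly. Their poses are not given: they have to be found in the camera images.
- base: Grey loading base, 150 x 104 mm, fixed to the bench. Origin: centre of its underside; x along it, y across, z up. The carrier sits lengthwise in it on a floor 10 mm above the bench, 1.5 mm play all round, between walls up to 20 mm high. Midway on each long side (|x| < 22, |y| 29.5 to 50 mm) a lip, top 24 mm above the bench, covers a catch's tongue: the carrier lifts only with both catches in.
- carrier_mid (a point): Middle of the black carrier tray, 10 mm above its underside (20 mm above the bench when seated). Tray 110 x 34 mm, 19.5 mm high; x along it, y across from catch_b to catch_a, z up. Its 104 x 29 mm recess for the blank has its floor 16 mm above the underside and a rim 3.5 mm high. An upright aluminium catch stands at the middle of each long side. About 0.2 kg in all.
- catch_a (a joint): How far the catch on the carrier's +y side is pressed in towards the middle, m: 0 = out (latched), 0.006 = fully in. Springy: 3 N starts it, 6.6 N bottoms it. Its tongue passes the base's lip from about 0.0035 to 0.005; press both fully in to lift.
- catch_b (a joint): The same for the catch on the -y side.
- catch_a_pad (a point): Grip point on the outer face of the +y catch, 28 mm sideways of the carrier's middle when out, 46 mm above the bench when seated; axes as carrier_mid. Plate 26 mm wide (along x), 4.5 mm thick, outer face free from 24 mm (base's lip) to its top edge 60 mm above the bench. Outer faces of both catches: 56 mm apart when out, 44 mm in. Fingers go down outside both and close along the carrier's y.
- catch_b_pad (a point): The same point on the outer face of the -y catch.
- scale_mid (a point): Centre of the bone-white handle blank, a loose flat slab 100 x 26 x 6 mm, 32 g; x along its length, z its thickness. It starts tilted by about 0.13 rad, its -x end up. Lying level in the carrier its top is 32 mm above the bench and 2.5 mm above the carrier's rim.
- scale_end (a point): Point on the blank's top face, on its centre line 40 mm from its middle towards the raised end and right over the lifter pin: the place to press. About 44 mm above the bench at the start, 32 mm when level. It lies 27 mm from the nearest edge of the catch plates.
- lifter (a joint): How far the brass lifter pin under the raised end has been pushed down into the carrier's floor, m: 0 = up (12 mm proud), 0.012 = flush. It moves stiffly (about 2 N) and stays where it is left; there is a firm stop at the bottom.
- jar: Bystander: squat amber jar, 56 mm across, 65 mm high, on the bench. Origin: centre of its underside.
- graver: Bystander: graver with a wooden handle, 160 mm long, lying on the bench. x runs along it.
- dish: Bystander: round wooden dish of pale buttons, 90 mm across, 20 mm high. Origin: centre of its underside.
- burr_block: Bystander: wooden block 80 x 50 x 30 mm. Origin: centre of its underside.
Things that resemble listed ones, but are neither listed nor needed, are in the scene too. Of the things that look like the part that bears carrier_mid, the smallest one is meant. Of the things that look like the part that bears scale_mid, the middle-sized one is meant.

How it is judged (in metres and radians):
On the way, in this order (a step that is already met when the one before it is completed fails the run):
1. the blank is pressed down level in the carrier while the carrier is still seated in the base (value of joint lifter above 0.0095 m and angle between the z axis of scale_mid and the z axis of carrier_mid, either way round below 0.035 rad and z of scale_mid in the frame of carrier_mid between 0.006 and 0.012 m and x of scale_mid in the frame of carrier_mid between -0.006 and 0.006 m and y of scale_mid in the frame of carrier_mid between -0.006 and 0.006 m and z of carrier_mid in the frame of base below 0.025 m), for 0.2 s.
2. both catches are pinched in (value of joint each of catch_a, catch_b above 0.0035 m), for 0.1 s.
At the end, for the whole second after the job is handed in: The carrier hangs still from the fingers by both catches (each in over 3.5 mm, over 2 N), 60 to 200 mm above its seat, tilted under 0.25 rad, touching neither base nor bench; the blank lies in its recess within 0.035 rad of level, lifter pin down over 9.5 mm (all of step 2 and value of joint lifter above 0.0095 m and angle between the z axis of scale_mid and the z axis of carrier_mid, either way round below 0.035 rad and z of scale_mid in the frame of carrier_mid between 0.006 and 0.012 m and x of scale_mid in the frame of carrier_mid between -0.006 and 0.006 m and y of scale_mid in the frame of carrier_mid between -0.006 and 0.006 m and z of carrier_mid in the frame of base between 0.08 and 0.22 m and angle between carrier_mid's own z axis and vertical below 0.25 rad and contact force between the fingers and catch_a above 2 N and contact force between the fingers and catch_b above 2 N and contact force between carrier and base below 0.1 N and contact force between carrier and table below 0.1 N and linear speed of carrier below 0.03 m/s); the arm keeps its last pose, push and grip.
It fails at once if the jar is pushed more than 30 mm from its place (distance of jar from where it was at the start of the episode above 0.03 m).
It fails at once if the graver is pushed more than 30 mm from its place (distance of graver from where it was at the start of the episode above 0.03 m).
It fails at once if the dish is pushed more than 30 mm from its place (distance of dish from where it was at the start of the episode above 0.03 m).
It fails at once if the burr block is pushed more than 30 mm from its place (distance of burr_block from where it was at the start of the episode above 0.03 m).
It also fails if it takes over 38 s, if anything falls off the work surface, if the arm or the gripper's body presses on something with over 40 N, if the wrist force passes 120 N, or if a joint passes its speed limit or range.

### The arm

A 7-joint arm with a two-finger parallel gripper is mounted at the origin on the work surface. World frame = base frame: x ahead of the robot, y to its left, z up, the work surface at z = 0. Lengths are in mm, angles in rad, forces in N, time in s.
With the tool pointing down it reaches from about 400 to 875 mm from the base axis. Payload 4.4 kg.
Tool frame: the origin (TCP) lies where the fingers leave the gripper's body, on its centre line; the fingertips stand 73 mm ahead of it and the grasp point (between the pads) lies 54 mm ahead of it; z points along the fingers, x is the direction in which the jaws open and shut, and the axes are right-handed (so a half turn about z gives the same grasp; the last joint's range is limited). The gripper opens to 85 mm and grips with 20 to 120 N. Pads are 22 mm wide; open, the fingers measure 114 mm over their backs; the gripper's body (76 mm by 85 mm) begins 54 mm behind the grasp point. The pads swing forward as they close: fully open they stand 13 mm farther back than shut.
Start: joints at [-1.326, 0.628, 0.038, 1.517, -0.027, 0.996, -0.02], TCP at [198.762, 618.879, 303.913] pointing down, gripper open.
Joint ranges: [-3.06, 3.06], [-0.37, 2.12], [-1.25, 1.32], [0.18, 2.47], [-1.1, 4.24], [0.23, 1.98], [-2.94, 2.94]. Speed limits (rad/s): [2.57, 2.57, 3.14, 3.14, 3.14, 3.14, 3.14].

### API

Orientations are given as a unit quaternion [w, x, y, z].
In Python, from station import arm, vision gives the robot as it stands.
- The arm moves only by the shell command python3 -m crank 'ROWS' [FORCE]. ROWS is JSON, a list of rows, each an object of numbers: "jaw": the closure, from -1 (fully open) to 1 (shut); "tx", "ty", "tz": the shift along the tool's x, y, z in units of 0.25 m (1.0 is 0.25 m); "wx", "wy", "wz": the turn, a rotation vector about the tool's x, y, z in units of 45 degrees (1.0 is 45 degrees). A call has 1 to 5 rows; each row is the pose to reach, as a shift and turn from the pose commanded when the call began, along the tool's axes at that moment; what a row does not reach only later rows make up. A row lasts 1/8 s, in which the tool goes at most 62.5 mm and 10.7 degrees, less where a joint would pass 70% of its speed; a pose out of reach is approached as far as the arm can. A call with a number of a shift or a turn outside -1 to 1 is refused whole. A call with a gripper value outside its range is refused whole. The fingers move at their own pace and stop on an object; FORCE is the grip in N (left out, the last holds). Time passes only in rows, so rows that repeat a pose let the fingers close. It gives the time, the measured TCP pose, the force and the opening at its end, in the units of the state.
- arm.get_state(): the state, without advancing time (a new reading comes with each control period).
- vision.get_image(name): name is "scene" or "top" or "wrist"; returns the picture (384x512x3 uint8, blue, green, red); there is no depth.
- vision.camera_params(name): a dict with "fx", "fy", "cx", "cy" (pixels), "T" (4x4, takes a point from camera to world coordinates). Camera axes: x right, y up, looking along -z (the intrinsics and any distortion apply to the point x, -y, -z); pixel columns grow to the right and rows downward; lengths in mm; the calibration is good to about 2 mm. A picture is of the moment at which its call begins: read the wrist's pose just before it. camera_params takes no time and is no camera call; for the wrist camera it gives the pose at the moment of the call.
- arm.close_job(): hands the job in, once; it reports no verdict.
The state is a dict: "time_s": time; "q": joint angles; "qvel": joint speeds; "joint_torque": joint torques, N m; "tool_pos": TCP position; "orientation": TCP orientation; "ft_force": force on the tool from outside, world axes, zero at the start; "wrist_torque": the same for the moment, N m; "width": opening from 0.0 (shut) to 1.0 (fully open).
Only numpy, scipy, OpenCV 4.12 (cv2) and the standard library are available. Lean on these libraries where they do the work, as an engineer would, in place of code of your own. Each camera call takes 0.05 s, during which the arm holds its last target.

## Working session

There is one attempt and no reset: what is moved stays moved. The work goes in short steps, Python scripts to look and compute and a shell command to move; the robot and the scene stay as the last step left them, time stands still between calls to the robot, and variables do not carry over. Pictures are saved under pics/ and viewed, and the job is handed in when it is done.

```bash
ls; mkdir -p pics; python3 - <<'E'
from station import arm, vision
import cv2
print(arm.get_state())
for n in ["scene","top","wrist"]:
    im=vision.get_image(n); cv2.imwrite(f"pics/{n}0.png",im)
    p=vision.camera_params(n); print(n,p)
E
```

```text
pics
{'time_s': 0.0, 'q': array([-1.32580036,  0.62935508,  0.03847132,  1.51836491, -0.02700678,
        0.99632026, -0.02005444]), 'qvel': array([-4.12716381e-04,  2.91802056e-04,  7.25525512e-04, -8.51807356e-06,
        1.81799660e-03, -1.10925881e-03, -4.90695235e-04]), 'joint_torque': array([ 8.08758978e-04, -5.63404834e+01,  1.22616716e+00, -1.93447763e+01,
        1.08928944e-02,  1.06094367e-02, -9.77275050e-06]), 'tool_pos': array([198.61483218, 618.39542238, 302.98469591]), 'orientation': array([ 5.83262274e-04,  8.08051126e-01,  5.89111575e-01, -7.67998223e-04]), 'ft_force': array([-0.54118316, -0.52074209,  0.73605147]), 'wrist_torque': array([-0.01244721,  0.0178855 , -0.01558483]), 'width': 1.0046523651517}
scene {'fx': 496.5041521784074, 'fy': 496.5041521784074, 'cx': 248.42412013195124, 'cy': 196.21901789628504, 'T': array([[ 9.93379878e-02, -6.80047177e-01,  7.26407462e-01,
         1.68696218e+03],
       [ 9.94985221e-01,  7.64531210e-02, -6.44928681e-02,
        -1.04516646e+02],
       [-1.16779247e-02,  7.29171281e-01,  6.84231590e-01,
         1.10688653e+03],
[... 294 characters left out ...]
.99995447e-01, -1.35003441e-05,  3.01774103e-03,
        -2.38049953e+01],
       [ 2.99416106e-03,  1.20404917e-01,  9.92720349e-01,
         1.21667982e+03],
       [ 0.00000000e+00,  0.00000000e+00,  0.00000000e+00,
         1.00000000e+00]])}
wrist {'fx': 271.1557169629125, 'fy': 271.1557169629125, 'cx': 257.266512748422, 'cy': 192.04027604578246, 'T': array([[ 3.06113439e-01, -9.16191004e-01, -2.58628317e-01,
         1.32694750e+02],
       [ 9.51993240e-01,  2.94071386e-01,  8.50346406e-02,
         6.39138523e+02],
       [-1.85278518e-03, -2.72242656e-01,  9.62226846e-01,
         3.73697144e+02],
       [ 0.00000000e+00,  0.00000000e+00,  0.00000000e+00,
         1.00000000e+00]])}
```

View pics/scene0.png

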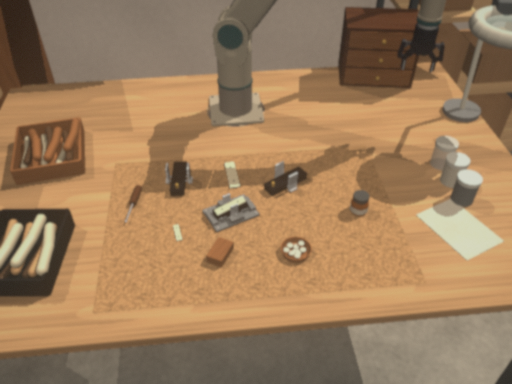

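View pics/top0.png

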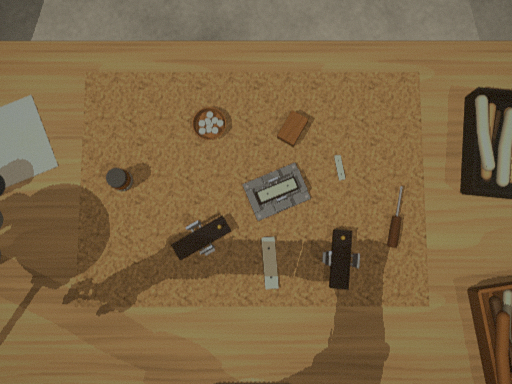

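View pics/wrist0.png

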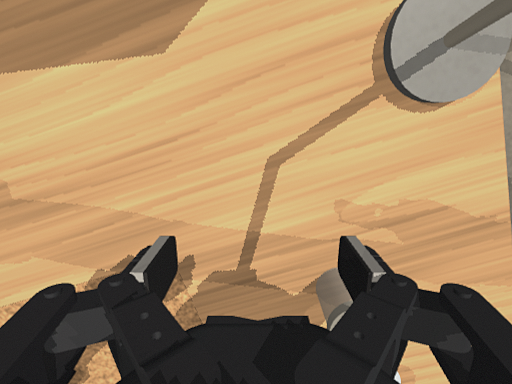

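The grey base with the small carrier and blank is at top pixel (277,191) and scene pixel (231,211). Bystanders are around it. I'll zoom in on it.

```bash
cat > h.py <<'E'
import numpy as np, cv2
from scipy.spatial.transform import Rotation as R
def ray(p,u,v):
    d=np.array([(u-p['cx'])/p['fx'],-(v-p['cy'])/p['fy'],-1.0]); T=p['T']
    return T[:3,3],T[:3,:3]@d
def onz(p,u,v,z):
    o,d=ray(p,u,v); return o+d*(z-o[2])/d[2]
def proj(p,X):
    c=np.linalg.inv(p['T'])@np.append(X,1); return np.array([p['cx']-p['fx']*c[0]/c[2],p['cy']+p['fy']*c[1]/c[2]])
E
python3 - <<'E'
import cv2
a=cv2.imread('pics/top0.png')[155:230,232:322]; b=cv2.imread('pics/scene0.png')[185:240,192:270]
a=cv2.resize(a,(720,600),interpolation=cv2.INTER_CUBIC);cv2.imwrite('pics/t0c.png',a)
b=cv2.resize(b,None,fx=10,fy=10,interpolation=cv2.INTER_CUBIC);cv2.imwrite('pics/s0c.png',b)
E
```

```text
(no output)
```

View pics/t0c.png

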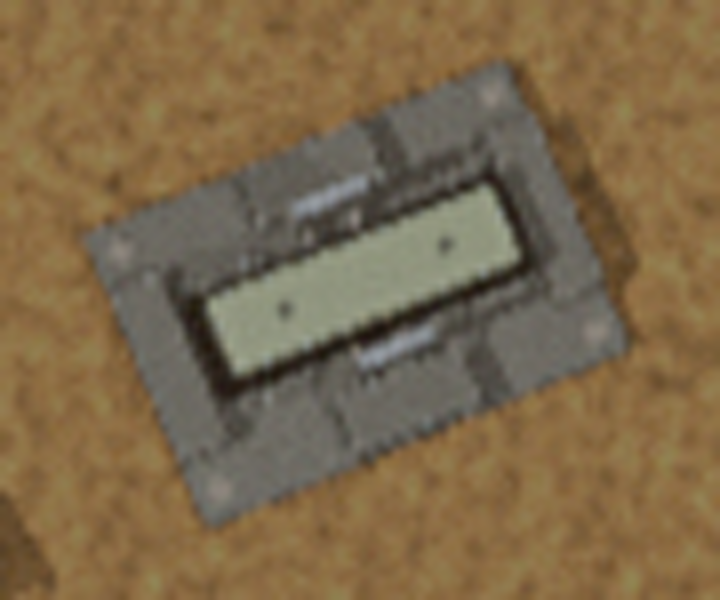

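View pics/s0c.png

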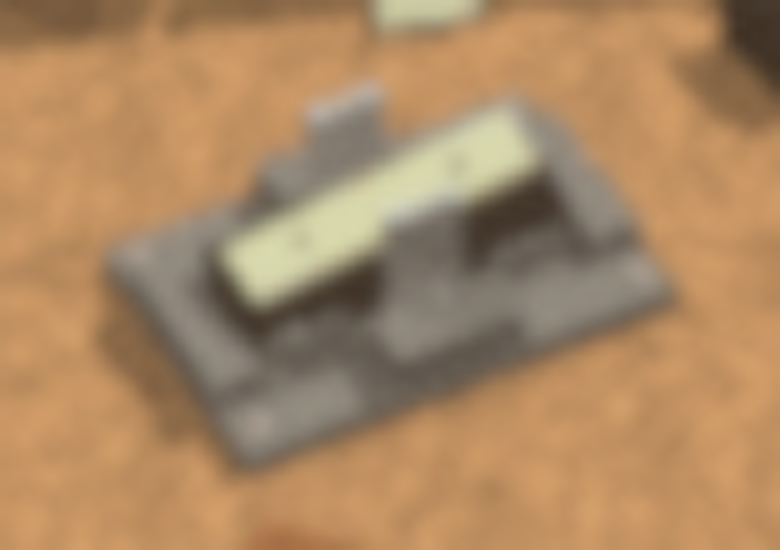

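```bash
python3 - <<'E'
from h import *
from station import vision
pt=vision.camera_params('top');ps=vision.camera_params('scene')
t=lambda x,y:((x+.5)/8-.5+232,(y+.5)/8-.5+155)
s=lambda x,y:((x+.5)/10-.5+192,(y+.5)/10-.5+185)
def tri(a,b):
    o1,d1=ray(pt,*a);o2,d2=ray(ps,*b)
    A=np.c_[d1,-d2];k=np.linalg.lstsq(A,o2-o1,rcond=None)[0]
    p,q=o1+k[0]*d1,o2+k[1]*d2
    return (p+q)/2,np.linalg.norm(p-q)
# blank: top-left(207,300)~scene right ; 
for n,a,b in [("L far +x",t(207,300),s(545,160)),("L near",t(238,380),s(515,98)),("R far",t(490,182),s(258,310)),("R near",t(528,262),s(215,250)),
  ("dotL",t(285,309),s(458,162)),("dotR",t(446,244),s(302,238)),("catch far",t(330,197),s(420,205)),("catch near",t(397,345),s(345,105)),
  ("base 1",t(88,238),s(675,292)),("base 2",t(505,62),s(245,468)),("base 3",t(632,345),s(108,250))]:
    print(n,*[np.round(v,1) for v in tri(a,b)])
for z in (0,10): print(z,[np.round(onz(pt,*t(*c),z)[:2],1) for c in [(88,238),(505,62),(632,345),(212,525)]])
print('catch60',[np.round(onz(pt,*t(*c),60)[:2],1) for c in [(330,197),(397,345)]], [np.round(onz(ps,*s(*c),60)[:2],1) for c in [(420,205),(345,105)]])
E
```

```text
L far +x [577.  -15.4  43.9] 3.7
L near [551.5 -23.8  47.4] 6.5
R far [ 616.9 -106.7   28.3] 2.1
R near [ 590.9 -118.5   29.7] 2.1
dotL [574.2 -41.1  43.1] 1.4
dotR [595.7 -91.8  36.7] 2.5
catch far [607.6 -55.   58.3] 1.3
catch near [561.1 -75.2  58.8] 2.3
base 1 [601.9  22.9   6.4] 2.6
base 2 [ 660.2 -113.9    4.8] 1.5
base 3 [ 566.5 -152.9    9.5] 3.4
0 [array([602.7,  21.9]), array([ 661.1, -115. ]), array([ 567.4, -155.6]), array([508.8, -18.7])]
10 [array([601.3,  21.5]), array([ 659.3, -114.3]), array([ 566.4, -154.5]), array([508.2, -18.7])]
catch60 [array([607.3, -55.6]), array([560.9, -76.3])] [array([609.4, -54.5]), array([562.6, -74.1])]
```

Raised end is the world +y end, around (568,-30). The base centre is about (584.4,-66), with the long axis at -66.5°. I'll close the jaws and travel there.

```bash
python3 -m crank '[{"jaw":1,"tx":-0.16,"ty":0.18},{"jaw":1,"tx":-0.32,"ty":0.36},{"jaw":1,"tx":-0.48,"ty":0.54},{"jaw":1,"tx":-0.64,"ty":0.72},{"jaw":1,"tx":-0.64,"ty":0.72}]'
cat > goal.py <<'E'
import sys
from h import *
from station import arm
def st():
    s=arm.get_state(); q=s['orientation']; return s,s['tool_pos'],R.from_quat([q[1],q[2],q[3],q[0]]).as_matrix()
def go(X,ang=None):
    s,p,M=st(); d=M.T@(np.array(X)-p)/250; print('t',round(s['time_s'],2),'p',p.round(1),'F',s['ft_force'].round(1),'w',round(s['width'],3),'q',s['q'].round(2)); print('shift units',d.round(4))
    if ang is not None:
        a=np.radians(ang); x=np.array([np.cos(a),np.sin(a),0]); z=np.array([0,0,-1.]); G=np.c_[x,np.cross(z,x),z]
        print('turn units',(R.from_matrix(M.T@G).as_rotvec()/(np.pi/4)).round(4))
if __name__=='__main__': go([float(v) for v in sys.argv[1:4]],float(sys.argv[4]) if len(sys.argv)>4 else None)
E
python3 goal.py 568 -30 230 23.5
```

```text
t 0.15 p [198.6 618.5 303.2] F [ 0.4  0.  -0.7] w 1.0 q [-1.33  0.63  0.04  1.52 -0.03  1.   -0.02]
shift units [-2.0178  2.2     0.2957]
turn units [7.0000e-04 1.7000e-03 1.0821e+00]validation failed for argument at $[0]...
```

```bash
python3 -m crank '[{"jaw":1,"tx":-0.16,"ty":0.18,"tz":0,"wx":0,"wy":0,"wz":0},{"jaw":1,"tx":-0.32,"ty":0.36,"tz":0,"wx":0,"wy":0,"wz":0},{"jaw":1,"tx":-0.48,"ty":0.54,"tz":0,"wx":0,"wy":0,"wz":0},{"jaw":1,"tx":-0.64,"ty":0.72,"tz":0,"wx":0,"wy":0,"wz":0},{"jaw":1,"tx":-0.64,"ty":0.72,"tz":0,"wx":0,"wy":0,"wz":0}]'; python3 goal.py 568 -30 230 23.5
```

```text
time_s: 0.78
tool_pos: [324.5, 406.4, 304.0]
orientation: [0.002, 0.811, 0.585, -0.001]
ft_force: [-1.1, 0.9, 0.7]
width: -0.005
t 0.78 p [324.5 406.4 304. ] F [-1.1  0.9  0.7] w -0.005 q [-0.98  0.44  0.05  1.88 -0.02  0.82  0.32]
shift units [-1.3499  1.473   0.3026]
turn units [0.0039 0.0022 1.0705]
```

```bash
python3 -m crank '[{"jaw":1,"tx":-0.17,"ty":0.18,"tz":0,"wx":0,"wy":0,"wz":0},{"jaw":1,"tx":-0.34,"ty":0.37,"tz":0,"wx":0,"wy":0,"wz":0},{"jaw":1,"tx":-0.51,"ty":0.55,"tz":0,"wx":0,"wy":0,"wz":0},{"jaw":1,"tx":-0.68,"ty":0.74,"tz":0,"wx":0,"wy":0,"wz":0},{"jaw":1,"tx":-0.68,"ty":0.74,"tz":0,"wx":0,"wy":0,"wz":0}]'; python3 goal.py 568 -30 230 23.5
```

```text
time_s: 1.4
tool_pos: [447.7, 188.8, 303.9]
orientation: [0.001, 0.811, 0.586, 0.0]
ft_force: [0.2, 1.4, 0.6]
width: -0.002
t 1.4 p [447.7 188.8 303.9] F [0.2 1.4 0.6] w -0.002 q [-0.51  0.4   0.07  1.96 -0.04  0.78  0.83]
shift units [-0.6792  0.7311  0.298 ]
turn units [2.9000e-03 6.0000e-04 1.0708e+00]
```

```bash
python3 -m crank '[{"jaw":1,"tx":-0.17,"ty":0.18,"tz":0,"wx":0,"wy":0,"wz":0.2},{"jaw":1,"tx":-0.34,"ty":0.37,"tz":0,"wx":0,"wy":0,"wz":0.4},{"jaw":1,"tx":-0.51,"ty":0.55,"tz":0,"wx":0,"wy":0,"wz":0.6},{"jaw":1,"tx":-0.68,"ty":0.74,"tz":0,"wx":0,"wy":0,"wz":0.8},{"jaw":1,"tx":-0.68,"ty":0.74,"tz":0,"wx":0,"wy":0,"wz":1}]'; python3 goal.py 568 -30 230 23.5
```

```text
time_s: 2.02
tool_pos: [571.5, -29.4, 303.8]
orientation: [0.002, 0.973, 0.23, 0.001]
ft_force: [-0.8, 0.5, -0.7]
width: 0.0
t 2.02 p [571.5 -29.4 303.8] F [-0.8  0.5 -0.7] w 0.0 q [-0.2   0.53  0.31  1.75 -0.2   0.89  0.65]
shift units [-0.0137 -0.005   0.2951]
turn units [ 0.0042 -0.0007  0.0679]
```

```bash
python3 -m crank '[{"jaw":1,"tx":-0.01,"ty":0,"tz":0.12,"wx":0,"wy":0,"wz":0.07},{"jaw":1,"tx":-0.01,"ty":0,"tz":0.12,"wx":0,"wy":0,"wz":0.07},{"jaw":1,"tx":-0.01,"ty":0,"tz":0.12,"wx":0,"wy":0,"wz":0.07}]'; python3 - <<'E'
from h import *
from station import vision
import pickle
p=vision.camera_params('wrist'); im=vision.get_image('wrist'); cv2.imwrite('pics/w1.png',im); pickle.dump(p,open('w1.pkl','wb'))
cv2.imwrite('pics/w1c.png',cv2.resize(im,(800,600),interpolation=cv2.INTER_CUBIC)); print(p)
E
```

```text
time_s: 2.4
tool_pos: [567.8, -25.1, 274.4]
orientation: [-0.0, 0.978, 0.21, 0.0]
ft_force: [-0.8, 0.2, 0.1]
width: 0.003
{'fx': 271.1557169629125, 'fy': 271.1557169629125, 'cx': 257.266512748422, 'cy': 192.04027604578246, 'T': array([[ 9.12214319e-01, -3.94247892e-01, -1.11506217e-01,
         5.39310074e+02],
       [ 4.09713312e-01,  8.77650434e-01,  2.48726189e-01,
         3.73112449e+01],
       [-1.96296296e-04, -2.72577173e-01,  9.62133903e-01,
         3.44881685e+02],
       [ 0.00000000e+00,  0.00000000e+00,  0.00000000e+00,
         1.00000000e+00]])}
```

View pics/w1c.png

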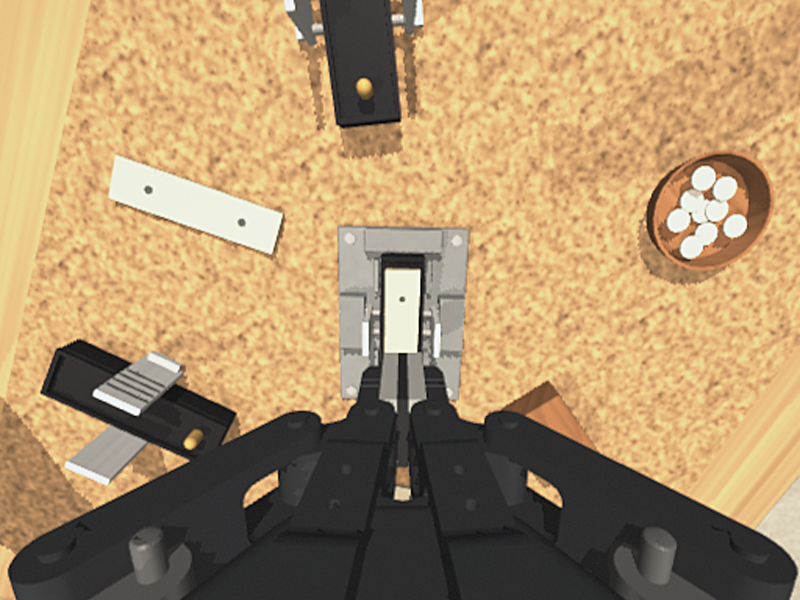

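```bash
python3 - <<'E'
import cv2
im=cv2.imread('pics/w1.png')[140:260,210:310]
cv2.imwrite('pics/w1d.png',cv2.resize(im,(500,600),interpolation=cv2.INTER_CUBIC))
E
```

```text
(no output)
```

View pics/w1d.png

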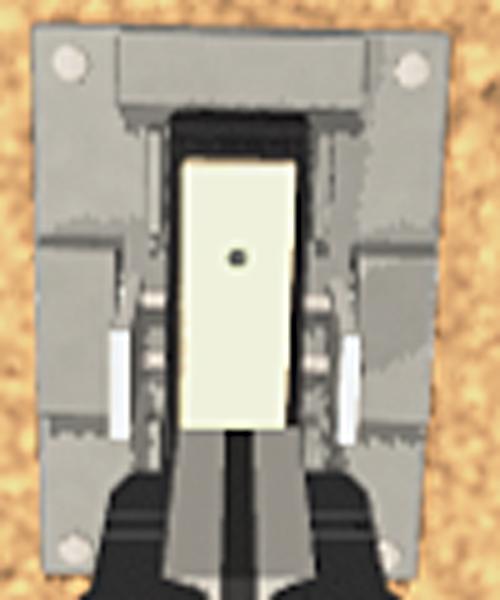

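```bash
python3 - <<'E'
from h import *
import pickle
p=pickle.load(open('w1.pkl','rb'))
t=lambda x,y:((x+.5)/5-.5+210,(y+.5)/5-.5+140)
f=lambda x,y,z:onz(p,*t(x,y),z)[:2]
L=f(119,384,60);Rr=f(348,389,60)
print('catches',L,Rr,(L+Rr)/2,np.linalg.norm(L-Rr),np.degrees(np.arctan2(*(Rr-L)[::-1])))
print('catch widths',np.linalg.norm(f(119,330,60)-f(119,438,60)))
for z in(10,20):
  c=[f(68,62,z),f(411,70,z),f(75,548,z),f(388,553,z)]
  print(z,np.round(c,1),np.mean(c,0),np.degrees(np.arctan2(*(c[1]-c[0])[::-1])))
a=f(180,158,45);b=f(297,160,45);print('blank end',a,b,(a+b)/2,np.linalg.norm(a-b)); print('hole',f(237,257,43))
E
```

```text
catches [559.55533366 -73.17219458] [606.88128059 -53.22329879] [583.21830713 -63.19774669] 51.35857957801923 22.856460519529698
catch widths 25.823388257252706
10 [[ 518.8  -19.7]
 [ 596.8   13.2]
 [ 570.7 -141.5]
 [ 649.3 -107.9]] [583.89347339 -63.97143721] 22.854335237572094
20 [[ 519.4  -18. ]
 [ 595.1   13.9]
 [ 569.7 -136.2]
 [ 646.  -103.5]] [582.56215545 -60.9470054 ] 22.854335237572112
blank end [552.10891065 -23.36223752] [576.314417   -12.99137638] [564.21166383 -18.17680695] 26.33365334298704
hole [573.50351441 -39.71593229]
```

```bash
python3 goal.py 568 -27.5 130 23; python3 -m crank '[{"jaw":1,"tx":-0.003,"ty":0.011,"tz":0.25,"wx":0,"wy":0,"wz":0.025},{"jaw":1,"tx":-0.003,"ty":0.011,"tz":0.45,"wx":0,"wy":0,"wz":0.025},{"jaw":1,"tx":-0.003,"ty":0.011,"tz":0.57,"wx":0,"wy":0,"wz":0.025},{"jaw":1,"tx":-0.003,"ty":0.011,"tz":0.57,"wx":0,"wy":0,"wz":0.025}]'; python3 goal.py 568 -27.5 105 23
```

```text
t 2.45 p [568.  -25.5 274.7] F [0.  0.7 0.3] w -0.003 q [-0.2   0.56  0.3   1.79 -0.22  0.82  0.63]
shift units [-0.0041  0.0072  0.5789]
turn units [ 0.0003 -0.002   0.026 ]
time_s: 2.95
tool_pos: [567.1, -28.8, 130.3]
orientation: [-0.001, 0.98, 0.199, -0.001]
ft_force: [-0.5, -0.4, 0.0]
width: -0.004
t 2.95 p [567.1 -28.8 130.3] F [-0.5 -0.4  0. ] w -0.004 q [-0.14  0.77  0.22  1.89 -0.31  0.52  0.69]
shift units [ 0.0058 -0.0033  0.1012]
turn units [-0.0021  0.0032 -0.0009]
```

```bash
python3 - <<'E'
from h import *
from station import vision
a=vision.get_image('wrist')[150:350,170:350]; b=vision.get_image('scene')[165:245,190:270]
cv2.imwrite('pics/p2.png',np.hstack([cv2.resize(a,(400,444),interpolation=2),cv2.resize(b,(400,444),interpolation=2)]))
E
```

```text
(no output)
```

View pics/p2.png

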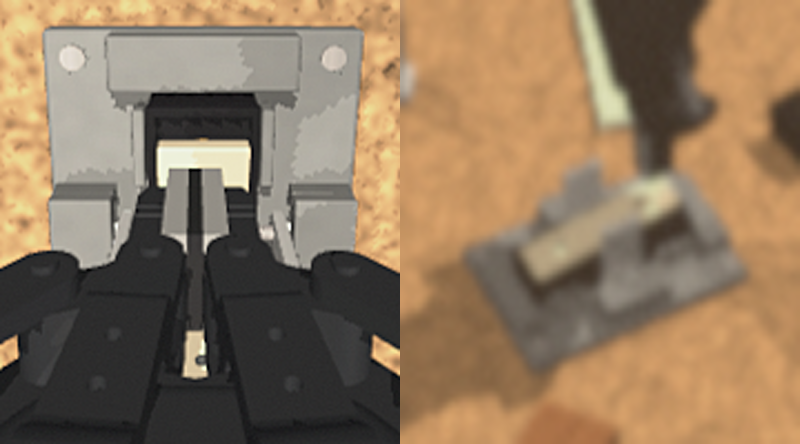

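The wrist view shows the closed tips over the raised end (tips at x≈195, blank middle at x≈203 in the left panel). The lateral offset is about 2 mm, so I'll correct it while pressing slowly.

```bash
python3 -m crank '[{"jaw":1,"tx":0.008,"ty":0,"tz":0.03,"wx":0,"wy":0,"wz":0},{"jaw":1,"tx":0.008,"ty":0,"tz":0.05,"wx":0,"wy":0,"wz":0},{"jaw":1,"tx":0.008,"ty":0,"tz":0.07,"wx":0,"wy":0,"wz":0},{"jaw":1,"tx":0.008,"ty":0,"tz":0.085,"wx":0,"wy":0,"wz":0},{"jaw":1,"tx":0.008,"ty":0,"tz":0.095,"wx":0,"wy":0,"wz":0}]'; python3 goal.py 568 -27.5 105 23
```

```text
time_s: 3.68
tool_pos: [569.7, -28.3, 107.5]
orientation: [-0.0, 0.98, 0.199, 0.0]
ft_force: [0.6, 1.4, 1.8]
width: 0.002
t 3.67 p [569.7 -28.3 107.5] F [0.6 1.4 1.8] w 0.002 q [-0.13  0.81  0.2   1.89 -0.32  0.48  0.7 ]
shift units [-0.0049 -0.0054  0.0101]
turn units [-0.0004 -0.0004 -0.0016]
```

```bash
python3 -m crank '[{"jaw":1,"tx":0,"ty":0,"tz":0.007,"wx":0,"wy":0,"wz":0},{"jaw":1,"tx":0,"ty":0,"tz":0.012,"wx":0,"wy":0,"wz":0},{"jaw":1,"tx":0,"ty":0,"tz":0.012,"wx":0,"wy":0,"wz":0}]'; python3 goal.py 568 -27.5 105 23
```

```text
time_s: 4.05
tool_pos: [569.5, -28.5, 104.7]
orientation: [-0.0, 0.98, 0.199, -0.0]
ft_force: [-0.9, 1.4, 2.9]
width: 0.003
t 4.05 p [569.5 -28.5 104.7] F [-0.9  1.4  2.9] w 0.003 q [-0.13  0.81  0.2   1.89 -0.32  0.47  0.7 ]
shift units [-0.0039 -0.0061 -0.0011]
turn units [-0.0002  0.     -0.0019]
```

```bash
for i in 1; do python3 -m crank '[{"jaw":1,"tx":0,"ty":0,"tz":0.006,"wx":0,"wy":0,"wz":0},{"jaw":1,"tx":0,"ty":0,"tz":0.009,"wx":0,"wy":0,"wz":0},{"jaw":1,"tx":0,"ty":0,"tz":0.009,"wx":0,"wy":0,"wz":0}]'; done
```

```text
time_s: 4.42
tool_pos: [569.6, -28.6, 104.6]
orientation: [-0.0, 0.98, 0.199, 0.0]
ft_force: [-4.5, 1.7, 22.3]
width: -0.005
```

Force rose to 22 N at tip z≈31.6, which is the firm stop. I'll lift off and look.

```bash
python3 -m crank '[{"jaw":1,"tx":0,"ty":0,"tz":0,"wx":0,"wy":0,"wz":0},{"jaw":1,"tx":0,"ty":0,"tz":-0.1,"wx":0,"wy":0,"wz":0},{"jaw":1,"tx":0,"ty":0,"tz":-0.3,"wx":0,"wy":0,"wz":0},{"jaw":-1,"tx":0,"ty":0,"tz":-0.5,"wx":0,"wy":0,"wz":0},{"jaw":-1,"tx":0,"ty":0,"tz":-0.5,"wx":0,"wy":0,"wz":0}]'
python3 - <<'E'
from h import *
from station import vision
import pickle
pickle.dump(vision.camera_params('wrist'),open('w3.pkl','wb'))
w=vision.get_image('wrist'); cv2.imwrite('pics/w3.png',w); s=vision.get_image('scene');cv2.imwrite('pics/s3.png',s)
a=w[150:350,170:350]; b=s[175:245,190:270]
cv2.imwrite('pics/p3.png',np.hstack([cv2.resize(a,(400,444),interpolation=2),cv2.resize(b,(400,350),interpolation=2)[:444] if 0 else cv2.resize(b,(400,444),interpolation=2)]))
E
python3 goal.py 583.5 -64 170 23
```

```text
time_s: 5.05
tool_pos: [571.5, -29.4, 231.0]
orientation: [0.001, 0.98, 0.198, 0.004]
ft_force: [-0.0, 0.6, -1.0]
width: 0.42
t 5.15 p [569.2 -28.7 227.4] F [-0.   0.3 -0.1] w 0.592 q [-0.19  0.63  0.29  1.83 -0.26  0.72  0.65]
shift units [-0.0024  0.1521  0.2297]
turn units [ 0.0002 -0.     -0.0021]
```

View pics/p3.png

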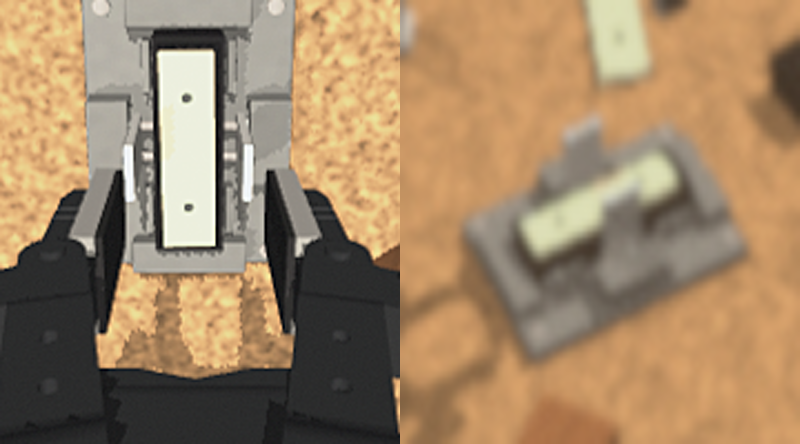

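The blank now lies flat in the recess, and both catches (white bars) are clear between the open fingers. I'll measure the grasp centre.

```bash
python3 - <<'E'
from h import *
import cv2
im=cv2.imread('pics/w3.png')[150:270,200:300]
cv2.imwrite('pics/w3d.png',cv2.resize(im,(500,600),interpolation=cv2.INTER_CUBIC))
E
```

```text
(no output)
```

View pics/w3d.png

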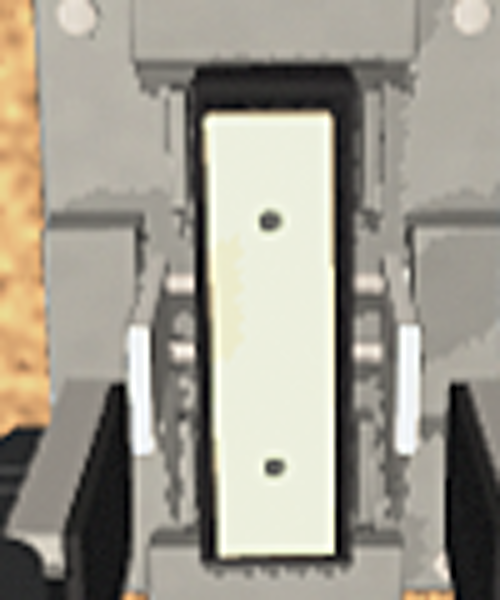

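```bash
python3 - <<'E'
from h import *
import pickle
p=pickle.load(open('w3.pkl','rb'))
t=lambda x,y:((x+.5)/5-.5+200,(y+.5)/5-.5+150)
f=lambda x,y,z:onz(p,*t(x,y),z)[:2]
L=f(140,389,60);Rr=f(407,389,60)
print('catches',L,Rr,(L+Rr)/2,np.linalg.norm(L-Rr),np.degrees(np.arctan2(*(Rr-L)[::-1])))
c=[f(204,112,32),f(333,112,32),f(218,556,32),f(334,556,32)]
print('blank',np.mean(c,0),np.linalg.norm(c[0]-c[1]),np.linalg.norm(c[2]-c[3]),np.linalg.norm(c[0]-c[2]),np.linalg.norm(c[1]-c[3]))
E
python3 goal.py 583.5 -64 150 23
```

```text
catches [559.71978971 -73.27190187] [607.08954739 -53.43466041] [583.40466855 -63.35328114] 51.35572111306513 22.72268718859026
blank [583.8271258  -65.33038984] 26.097775443946478 25.85369933708619 100.81298041813568 100.86518715886042
t 5.15 p [569.2 -28.7 227.4] F [-0.   0.3 -0.1] w 0.592 q [-0.19  0.63  0.29  1.83 -0.26  0.72  0.65]
shift units [-0.0024  0.1521  0.3097]
turn units [ 0.0002 -0.     -0.0021]
```

```bash
python3 -m crank '[{"jaw":-1,"tx":-0.002,"ty":0.152,"tz":0,"wx":0,"wy":0,"wz":-0.002},{"jaw":-1,"tx":-0.002,"ty":0.152,"tz":0.12,"wx":0,"wy":0,"wz":-0.002},{"jaw":-1,"tx":-0.002,"ty":0.152,"tz":0.24,"wx":0,"wy":0,"wz":-0.002},{"jaw":-1,"tx":-0.002,"ty":0.152,"tz":0.24,"wx":0,"wy":0,"wz":-0.002}]'
python3 - <<'E'
from h import *
from station import vision
w=vision.get_image('wrist'); s=vision.get_image('scene')
a=w[150:350,170:350]; b=s[155:245,190:270]
cv2.imwrite('pics/p4.png',np.hstack([cv2.resize(a,(400,444),interpolation=2),cv2.resize(b,(400,444),interpolation=2)]))
E
python3 goal.py 583.5 -64 101 23
```

```text
time_s: 5.65
tool_pos: [581.2, -63.6, 163.8]
orientation: [-0.001, 0.98, 0.199, -0.004]
ft_force: [0.5, 0.3, 0.7]
width: 0.998
t 5.75 p [583.4 -63.9 166.8] F [-0.2 -0.1 -0. ] w 1.002 q [-0.1   0.73  0.25  1.82 -0.29  0.63  0.73]
shift units [0.0006 0.0005 0.2631]
turn units [-0.0008  0.0023 -0.0002]
```

View pics/p4.png

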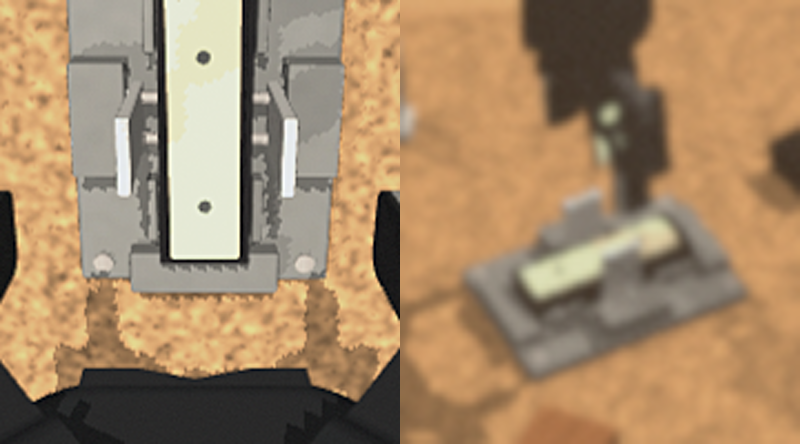

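```bash
python3 -m crank '[{"jaw":-1,"tx":0.004,"ty":0,"tz":0.13,"wx":0,"wy":0,"wz":0},{"jaw":-1,"tx":0.004,"ty":0,"tz":0.25,"wx":0,"wy":0,"wz":0},{"jaw":-1,"tx":0.004,"ty":0,"tz":0.258,"wx":0,"wy":0,"wz":0},{"jaw":-1,"tx":0.004,"ty":0,"tz":0.258,"wx":0,"wy":0,"wz":0}]'
python3 - <<'E'
from h import *
from station import vision
w=vision.get_image('wrist'); t=vision.get_image('scene')
cv2.imwrite('pics/w5.png',cv2.resize(w,(800,600),interpolation=2))
cv2.imwrite('pics/s5.png',cv2.resize(t[150:240,180:280],(660,594),interpolation=2))
E
python3 goal.py 583.5 -64 101 23
```

```text
time_s: 6.25
tool_pos: [585.6, -63.6, 104.2]
orientation: [0.0, 0.98, 0.199, 0.001]
ft_force: [-0.0, 0.3, 0.6]
width: 0.999
t 6.35 p [585.8 -63.5 104.5] F [-1.1  0.4  0.2] w 1.0 q [-0.07  0.83  0.21  1.84 -0.32  0.5   0.75]
shift units [-0.0093 -0.0019  0.014 ]
turn units [ 0.0018 -0.003   0.0001]
```

View pics/w5.png

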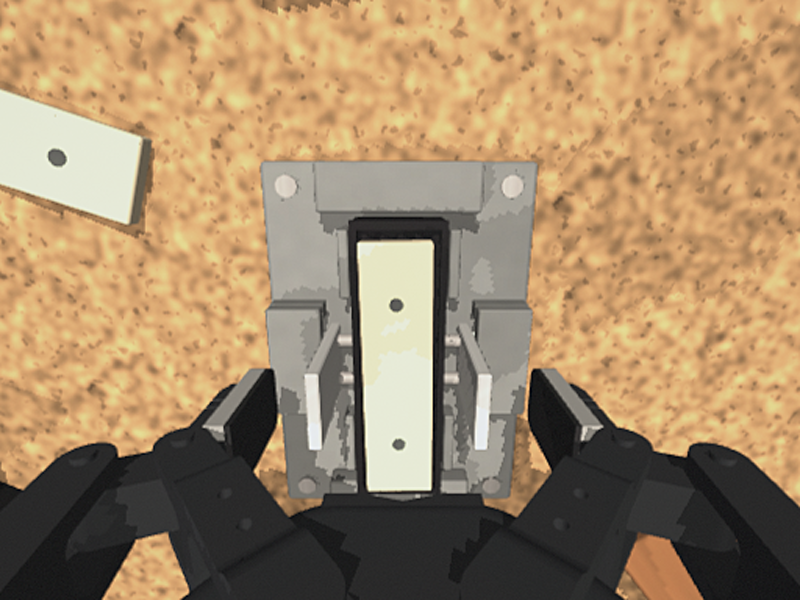

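View pics/s5.png

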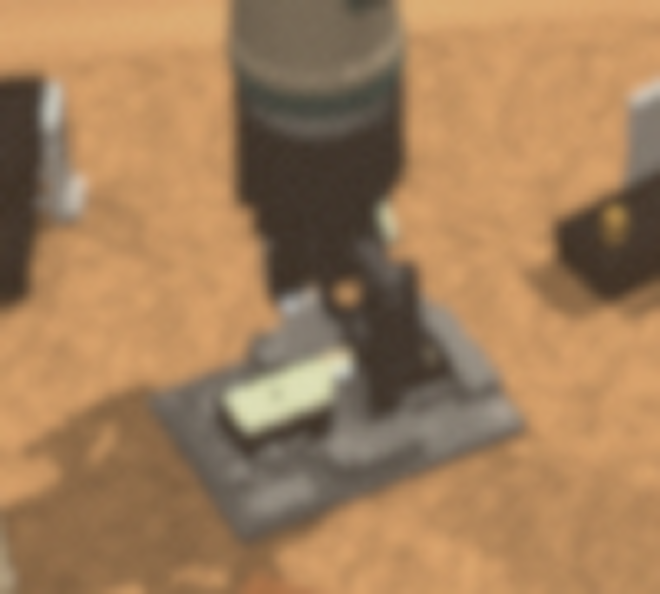

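```bash
python3 - <<'E'
from h import *
from station import vision
p=vision.camera_params('wrist');ps=vision.camera_params('scene')
k=512/800
c=np.array([583.5,-64]);a=np.array([.391,-.921]);n=np.array([.921,.391])
def loc(x,y,z):
    q=onz(p,(x+.5)*k-.5,(y+.5)*k-.5,z)[:2]-c; return np.round([q@a,q@n],1)
for z in(38,44,50): print(z,'fing L',loc(275,370,z),'R',loc(531,370,z),'outer',loc(240,372,z),loc(568,372,z))
print('catch L',loc(318,374,60),loc(313,450,60),'R',loc(478,374,60),loc(482,450,60))
print('catch outer',loc(305,374,60),loc(491,374,60))
for z in (44,60,100): print(z,[(proj(ps,[*(c+n*l*1+a*b),z])-[180,150])*6.6 for l,b in((42,-11),(42,11))])
E
```

```text
38 fing L [ -3.7 -42.9] R [-3.7 47.4] outer [ -3.  -55.3] [-2.9 60.6]
44 fing L [ -6.6 -40.9] R [-6.5 45.4] outer [ -5.9 -52.8] [-5.7 58. ]
50 fing L [ -9.4 -38.9] R [-9.3 43.4] outer [ -8.7 -50.3] [-8.6 55.4]
catch L [-12.8 -23. ] [ 13.3 -26. ] R [-12.8  24.5] [13.3 27. ]
catch outer [-12.8 -26.9] [-12.8  28.3]
44 [array([392.8152315 , 398.19902309]), array([350.36068243, 414.8250438 ])]
60 [array([391.97645892, 373.34557932]), array([349.20565418, 389.96773426])]
100 [array([389.82486362, 309.59224051]), array([346.24242001, 326.19610909])]
```

```bash
python3 -m crank '[{"jaw":-1,"tx":-0.006,"ty":0,"tz":0.02,"wx":0,"wy":0,"wz":0},{"jaw":-0.3,"tx":-0.006,"ty":0,"tz":0.02,"wx":0,"wy":0,"wz":0},{"jaw":-0.3,"tx":-0.006,"ty":0,"tz":0.02,"wx":0,"wy":0,"wz":0}]' 30
python3 - <<'E'
from h import *
from station import vision
w=vision.get_image('wrist')
cv2.imwrite('pics/w6.png',cv2.resize(w[190:320,140:380],(800,433),interpolation=2))
E
python3 goal.py 583.5 -64 98 23
```

```text
time_s: 6.72
tool_pos: [584.0, -63.8, 98.2]
orientation: [0.0, 0.98, 0.199, 0.001]
ft_force: [1.1, 0.9, 2.8]
width: 0.649
t 6.78 p [584.  -63.8  98.2] F [-0.5 -0.5  1.7] w 0.651 q [-0.06  0.84  0.2   1.84 -0.32  0.49  0.76]
shift units [-0.0022  0.0001  0.0008]
turn units [ 0.0004 -0.0016  0.0003]
```

View pics/w6.png

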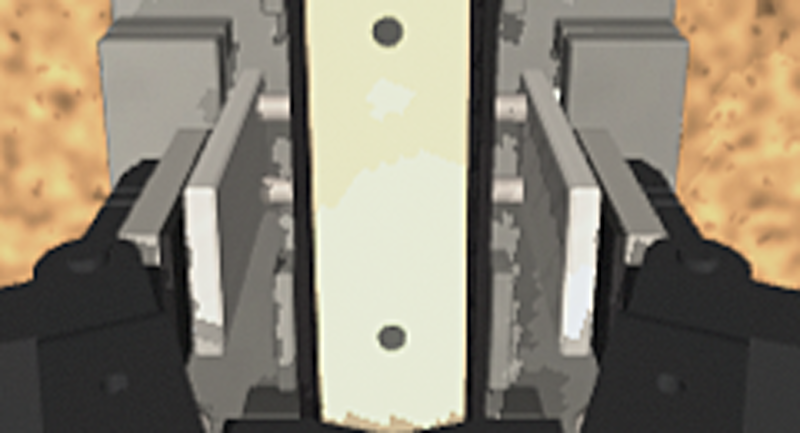

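Both finger pads sit right at the outer catch faces, symmetric. Now I'll pinch.

```bash
python3 -m crank '[{"jaw":0.2,"tx":0,"ty":0,"tz":0,"wx":0,"wy":0,"wz":0},{"jaw":1,"tx":0,"ty":0,"tz":0,"wx":0,"wy":0,"wz":0},{"jaw":1,"tx":0,"ty":0,"tz":0,"wx":0,"wy":0,"wz":0},{"jaw":1,"tx":0,"ty":0,"tz":0,"wx":0,"wy":0,"wz":0}]' 40
python3 - <<'E'
from h import *
from station import vision
w=vision.get_image('wrist')
cv2.imwrite('pics/w7.png',cv2.resize(w[190:320,140:380],(800,433),interpolation=2))
E
python3 goal.py 583.5 -64 198 23
```

```text
time_s: 7.28
tool_pos: [584.1, -63.9, 99.4]
orientation: [0.0, 0.98, 0.199, 0.001]
ft_force: [-2.0, 1.0, 10.6]
width: 0.485
t 7.33 p [584.1 -63.9  99.4] F [-0.7  0.7 12.1] w 0.487 q [-0.06  0.84  0.2   1.84 -0.32  0.49  0.76]
shift units [-0.0017 -0.0005 -0.3944]
turn units [ 0.0006 -0.0023  0.    ]
```

View pics/w7.png

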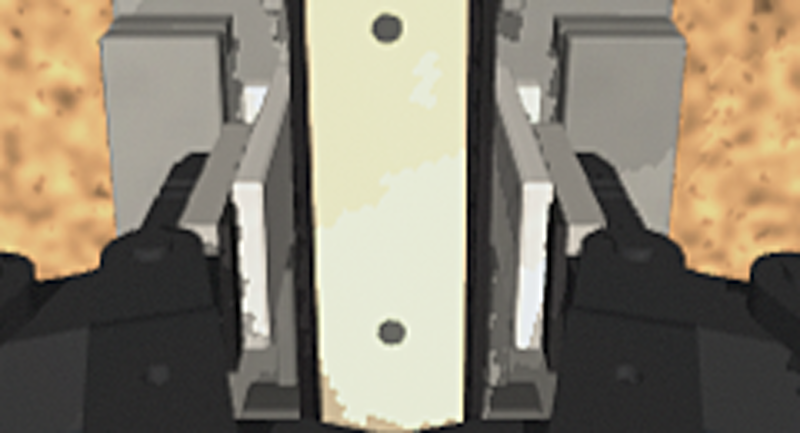

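Both catches are in symmetrically. The opening is 0.487, about fully in. Lifting gently.

```bash
python3 -m crank '[{"jaw":1,"tx":0,"ty":0,"tz":-0.01,"wx":0,"wy":0,"wz":0},{"jaw":1,"tx":0,"ty":0,"tz":-0.03,"wx":0,"wy":0,"wz":0},{"jaw":1,"tx":0,"ty":0,"tz":-0.06,"wx":0,"wy":0,"wz":0},{"jaw":1,"tx":0,"ty":0,"tz":-0.10,"wx":0,"wy":0,"wz":0},{"jaw":1,"tx":0,"ty":0,"tz":-0.14,"wx":0,"wy":0,"wz":0}]'
python3 goal.py 583.5 -64 198 23
python3 - <<'E'
from h import *
from station import vision
w=vision.get_image('wrist');s=vision.get_image('scene')
cv2.imwrite('pics/p8.png',np.hstack([cv2.resize(w[150:320,140:380],(480,340),interpolation=2),cv2.resize(s[150:240,190:275],(320,340),interpolation=2)]))
E
```

```text
time_s: 7.95
tool_pos: [583.4, -64.0, 133.6]
orientation: [0.0, 0.98, 0.199, 0.0]
ft_force: [-0.4, -1.2, -2.4]
width: 0.486
t 7.95 p [583.4 -64.  133.6] F [-0.4 -1.2 -2.4] w 0.486 q [-0.08  0.78  0.23  1.83 -0.31  0.56  0.74]
shift units [ 3.000e-04  1.000e-04 -2.574e-01]
turn units [ 0.0001 -0.0001 -0.    ]
```

View pics/p8.png

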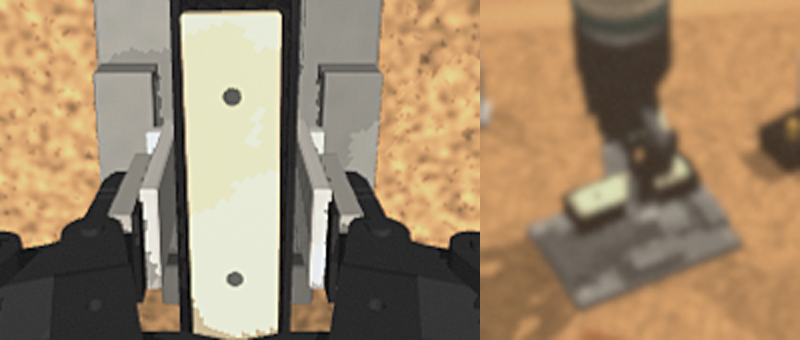

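The carrier is out of the base, level, with the weight (-2.4 N) on the wrist. Raising it the rest of the way.

```bash
python3 -m crank '[{"jaw":1,"tx":0,"ty":0,"tz":-0.06,"wx":0,"wy":0,"wz":0},{"jaw":1,"tx":0,"ty":0,"tz":-0.13,"wx":0,"wy":0,"wz":0},{"jaw":1,"tx":0,"ty":0,"tz":-0.2,"wx":0,"wy":0,"wz":0},{"jaw":1,"tx":0,"ty":0,"tz":-0.25,"wx":0,"wy":0,"wz":0},{"jaw":1,"tx":0,"ty":0,"tz":-0.27,"wx":0,"wy":0,"wz":0}]'
python3 -m crank '[{"jaw":1,"tx":0,"ty":0,"tz":0,"wx":0,"wy":0,"wz":0},{"jaw":1,"tx":0,"ty":0,"tz":0,"wx":0,"wy":0,"wz":0},{"jaw":1,"tx":0,"ty":0,"tz":0,"wx":0,"wy":0,"wz":0},{"jaw":1,"tx":0,"ty":0,"tz":0,"wx":0,"wy":0,"wz":0}]'
python3 goal.py 583.5 -64 198 23
python3 - <<'E'
from h import *
from station import vision
w=vision.get_image('wrist');s=vision.get_image('scene')
cv2.imwrite('pics/p9.png',np.hstack([cv2.resize(w[150:320,140:380],(480,340),interpolation=2),cv2.resize(s[140:240,190:275],(320,340),interpolation=2)]))
cv2.imwrite('pics/s9.png',s)
E
```

```text
time_s: 8.68
tool_pos: [583.8, -64.0, 201.6]
orientation: [0.0, 0.98, 0.199, 0.001]
ft_force: [-0.3, 0.7, -2.5]
width: 0.49
time_s: 9.18
tool_pos: [583.3, -63.9, 200.0]
orientation: [-0.0, 0.98, 0.199, -0.0]
ft_force: [-0.4, -0.5, -2.0]
width: 0.487
t 9.18 p [583.3 -63.9 200. ] F [-0.4 -0.5 -2. ] w 0.487 q [-0.11  0.69  0.27  1.8  -0.27  0.69  0.72]
shift units [0.0008 0.0006 0.0079]
turn units [-0.0004  0.0008  0.0001]
```

View pics/p9.png

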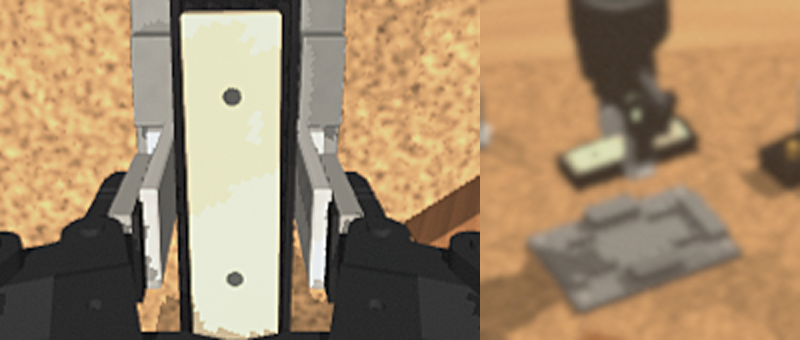

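View pics/s9.png

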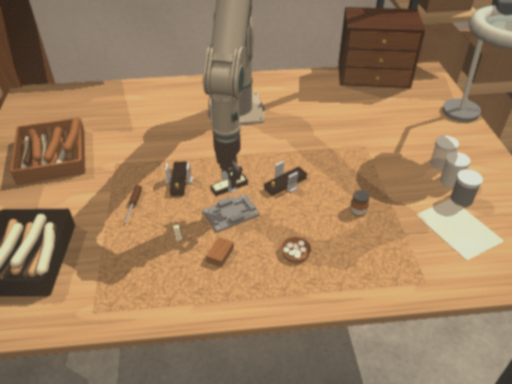

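The carrier hangs level above the empty base with the blank flat in it. The wrist view is identical before and after the lift, so nothing slipped. The bystanders are in place, so I'll hand in.

```bash
python3 -c "
from station import arm
print(arm.close_job())"
```

```text
the job is handed in; nothing more can be done
None
```

I pressed the blank's raised end down until the force rose to about 22 N, with the fingertips about 32 mm above the bench. I then pinched both catches at a commanded 40 N, lifted the carrier about 100 mm and handed the job in at about 9.3 s, holding it still.

- **Catches:** the last opening was 0.487, about 41 mm, where fully pressed catches would be 44 mm apart. The gripper reading was steady from the pinch onwards.
- **Weight:** the wrist carried about 2 N, which matches the carrier.
- **Pictures:** the last wrist view showed the carrier held with the blank flat and nothing slipped during the lift. In the scene view the base was empty and the jar, graver, dish and block looked unmoved.
- **Failed or disagreed:** my first move command was refused because it left out some row keys, and the arm did not move. The wrist-camera position of the catches differed by about 1–2 mm sideways from the measured tool pose, so I centred on the fingers as seen. During the pinch the wrist read up to 12 N vertically, which cleared once the carrier was lifted.
- **Not measured directly:** I had no reading of the lifter pin's travel, the catch travel or the blank's angle. I judged these from the stop force, the opening and the pictures.

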